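Pin the hold-down bar over a flange

ROBOT

A 7-joint arm with a two-finger parallel gripper is mounted at the origin on the work surface. World frame = base frame: x ahead of the robot, y to its left, z up, the work surface at z = 0. Lengths are in m, angles in degrees, forces in N, time in s.
With the tool pointing down it reaches from about 0.35 to 0.775 m from the base axis. Payload 3.1 kg.
Tool frame: the origin (TCP) lies on the centre line of the jaws, within the pads' length; the fingertips stand 17 mm ahead of it and the grasp point (between the pads) lies 2 mm behind it (robot.tip_reach is the distance from the TCP to the fingertips, in m); z points along the fingers, y is the line along which they close (so a half turn about z gives the same grasp; the last joint's range is limited). The gripper opens to 85 mm and grips with 20 to 120 N. Pads are 22 mm wide; open, the fingers measure 114 mm over their backs; the gripper's body (76 mm by 85 mm) begins 54 mm behind the grasp point. The pads swing forward as they close: fully open they stand 13 mm farther back than shut.
Start: joints at [66.939, 17.813, 0.802, 86.603, -0.252, 75.585, -1.558], TCP at [0.194, -0.515, 0.248] pointing down, gripper open.
Joint ranges: [-154.91, 154.91], [-16.99, 109.72], [-72.82, 74.43], [7.12, 147.25], [-82.49, 262.49], [11.32, 116.49], [-174.64, 174.64]. Speed limits (degrees/s): [159.86, 159.86, 180, 180, 180, 180, 180].

INTERFACE

Orientations are given as [roll, pitch, yaw] about the fixed x, y, z axes, in that order (R = Rz(yaw) Ry(pitch) Rx(roll)).
In Python, from station import robot, fingers, vision, workorder, recognise gives the robot as it stands. Calls block until the motion is done:
- robot.move_to(position, orientation): joint-space move of the TCP to a pose.
- robot.line_to(position, orientation=None, velocity=0.15, f_stop=None): straight line of the TCP; orientation=None keeps the orientation; velocity is the mean speed in m/s. With f_stop (N) it stops when the force on the tool has changed by that much, and returns True; else False.
- robot.move_j(angles): joint-space move.
- fingers.gripper_to(opening, force=None): opening from 0.0 (shut) to 1.0 (fully open); force is the grip in N (None keeps the last); returns when the fingers have stopped.
- robot.pause(seconds).
- robot.inverse_kinematics(position, orientation): joint angles nearest the present ones, or None.
- vision.grab_frame(name): name is "scene" or "side" or "wrist"; returns the picture (400x640x3 uint8, red, green, blue); there is no depth.
- vision.calibration(name): a dict with "mtx" (3x3 intrinsics, pixels), "extrinsics" (4x4, takes a point from world to camera coordinates); the wrist camera has in their place "T_tool_cam" (4x4, takes a point from camera to tool coordinates, whose origin is the TCP and whose axes are the flange's). Camera axes: x right, y up, looking along -z (the intrinsics and any distortion apply to the point x, -y, -z); pixel columns grow to the right and rows downward; lengths in m; the calibration is good to about 2 mm. A picture is of the moment at which its call begins: read the wrist's pose just before it. calibration takes no time and is no camera call.
A pose or a line that the arm cannot do raises robot.PlanningError and nothing moves.
- workorder.close_job(): hands the job in; it is judged then, once.
Trained networks look in the newest picture that a camera, given by its name, has taken for a name from the list of things; names that differ only in an ending like _2 or _b are one class to them, and where a whole thing is asked for, a point or a joint stands for the part that bears it (a point fixed in the world has none). Each returns a list of dicts, best first, with "p" (0 to 1); they miss things now and then, are a little off and sometimes report something else, mostly with a low value. They report only what shows in the picture. A call takes as long as a camera call.
- recognise(label, camera): "rect" ([centre column, centre row, width, height] in pixels, round what is visible of it).
Readings, each from a call of its own:
- robot.current_time_s(): time.
- robot.current_joint_positions(): joint angles.
- robot.current_dq(): joint speeds.
- robot.current_joint_torque(): joint torques, N m.
- robot.current_tool_pos(): TCP position.
- robot.current_eef_rot(): TCP orientation.
- robot.current_contact_force(): force on the tool from outside, world axes, zero at the start.
- robot.current_torque(): the same for the moment, N m.
- robot.current_finger_gap(): opening from 0.0 (shut) to 1.0 (fully open).
- robot.current_gripper_force(): force on a finger pad.
Only numpy, scipy, OpenCV 4.12 (cv2) and the standard library are available. Lean on these libraries where they do the work, as an engineer would, in place of code of your own. Each camera call takes 0.05 s, during which the arm holds its last target. There are 200 camera calls.

TASK

Swing the orange hold-down bar in over the yellow flange until it is right against its side stop, then push the loose brass locking pin along its tray, nose first, through the near eye plate, the bar's hanging eye and the far eye plate until it is fully home against the red end stop. Leave the bar closed and pinned, and do not disturb the wrench, nut, can or hammer lying around.

Things in the scene. Friction and masses are not known exactly. Their poses are not given: they have to be found in the camera images.
- fixture: Fixed blue base plate, 140 (x) by 500 (y) by 12 mm thick, spanning y -210 to +290 mm. Origin on the bench surface, right under the centre of the closed bar's locking hole; z up. The pin line runs along this frame's +y at x = 0, z = 46 mm: tray, near eye, gap with the bar's eye (y -6 to +6 mm) when closed, far eye, end stop. The pivot is at y = 240 mm.
- bar (a joint): Bar angle about its vertical pivot, rad. 0 = closed, against the side stop, holes in line, bar pointing along the fixture's -y; positive = free end swung towards the fixture's +x; limit 1.0. Flat orange bar 30 mm wide, at z 73 to 83 mm, 252 mm long from the pivot. Stiff hinge: stays where left, takes about 2 N at the free end to turn.
- bar_post (a point): Centre of the top of the black upright push post on the bar's free end, 240 mm from the pivot; 18 mm in diameter, z 83 to 115 mm. Right below it hangs the bar's orange eye plate, 44 mm wide, 12 mm thick, down to z 24 mm, with a 22 mm hole centred at z 46 mm.
- pivot (a point): Point on the bar's vertical pivot axis, at the height of the bar's top (z 83 mm).
- near_hole (a point): Centre of the mouth of the 22 mm hole in the yellow near eye plate, on its tray side, at fixture y = -22 mm, z 46 mm. Plate 50 mm wide, 12 mm thick, top at z 71 mm.
- end_stop (a point): Point on the face of the red end stop plate where the pin's nose ends up, at fixture y = +45 mm, z 46 mm. Plate 44 mm wide, 10 mm thick, top at z 66 mm.
- pin: Loose brass-coloured locking pin, 18 mm in diameter, 120 mm long, about 0.2 kg, lying in the V tray. Origin at its middle; its y axis runs along the pin towards the nose, parallel to the fixture's y at the start. It slides with 1 to 2 N and its upper half stands clear of the tray, so its tail can be pushed from above. Fully home, its tail is 53 mm outside the near eye plate.
- pin_nose (a point): Tip of the pin's tapered nose (taper 8 mm long, to 10 mm in diameter), the end nearer the eye plates.
- pin_tail (a point): Centre of the pin's flat tail face, the end to be pushed.
- wrench: Loose orange ring wrench, 206 mm long, up to 18 mm high, lying flat; bystander. Origin under its middle.
- nut: Loose dark square steel nut, 36 mm wide, 22 mm high; bystander. Origin under its centre.
- can: Loose green can, 70 mm in diameter, 90 mm high; bystander. Origin under its centre.
- hammer: Loose hammer lying flat, 280 mm long; bystander.
- far_hole (a point): Centre of the exit of the 22 mm hole in the yellow far eye plate, on its side facing the end stop, at fixture y = +22 mm, z 46 mm. Same size of plate.
- side_stop (a point): Top centre of the red side stop block (14 by 30 mm, z 83 mm) at fixture x = -23, y = 75 mm; the closed bar lies against its +x side.
- flange (a point): Top centre of the yellow flange fixed on the plate, 110 mm in diameter, hub top at z 70 mm, at fixture y = 150 mm; the closed bar lies over it.
- tray (a point): Point on the pin line (z 46 mm) at the middle of the open-topped dark steel V tray that carries the pin, at fixture y = -113 mm. The tray is 170 mm long, its inner faces at 45 degrees, its rims at z 43 mm, outer width under 30 mm.

How it is judged (in metres and radians):
On the way, in this order (a step that is already met when the one before it is completed fails the run):
1. the bar is closed against its side stop while the pin is still outside the bar's eye (value of joint bar below 0.02 rad and y of pin_nose in the frame of fixture below -0.006 m), for 0.2 s.
2. the pin's nose has come out of the far eye plate, the bar being closed (value of joint bar below 0.03 rad and y of pin_nose in the frame of fixture above 0.022 m and angle between the y axis of pin and the y axis of fixture, either way round below 0.1 rad), for 0.1 s.
At the end, for the whole second after the job is handed in: The bar is within 0.03 rad of its side stop; the pin lies through all three eyes, in line with them within 0.08 rad, its nose within 6 mm of the end stop's face (and within 8 mm of the end stop point), at rest; wrench, nut, can and hammer have not moved more than 20 mm (value of joint bar below 0.03 rad and distance between pin_nose and end_stop below 0.008 m and y of pin_nose in the frame of fixture above 0.039 m and angle between the y axis of pin and the y axis of fixture, either way round below 0.08 rad and linear speed of pin below 0.01 m/s); the robot touches nothing.
It fails at once if the wrench, nut, can or hammer is moved by more than 20 mm (distance of any of wrench, nut, can, hammer from where it was at the start of the episode above 0.02 m).
It also fails if it takes over 51 s, if anything falls off the work surface, if the arm or the gripper's body presses on something with over 40 N, if the wrist force passes 120 N, or if a joint passes its speed limit or range.

## Working session

There is one attempt and no reset: what is moved stays moved. The work goes in short steps, each a Python script; the robot and the scene stay as the last script left them, time stands still between calls to the robot, and variables do not carry over. Pictures are saved under pics/ and viewed, at most 10 in all, crops included, and the job is handed in when it is done.

```bash
mkdir -p pics; ls
python3 - <<'E'
from station import robot, fingers, vision, workorder, recognise
import cv2,numpy as np
for n in ["scene","side"]:
    im=vision.grab_frame(n); cv2.imwrite(f"pics/{n}0.png",im[:,:,::-1])
    c=vision.calibration(n); print(n,{k:np.round(v,4).tolist() if not isinstance(v,str) else v for k,v in c.items()})
    for l in ["bar_post","pivot","near_hole","far_hole","end_stop","side_stop","flange","pin","pin_nose","pin_tail","wrench","nut","can","hammer","tray"]:
        r=recognise(l,n); print(l,[(np.round(d["rect"]).tolist(),round(d["p"],2)) for d in r[:2]])
print(robot.current_time_s(), robot.current_eef_rot(), vision.calibration("wrist"))
E
```

```text
pics
scene {'mtx': [[387.2884, 0.0, 323.8027], [0.0, 387.2884, 199.6208], [0.0, 0.0, 1.0]], 'extrinsics': [[0.8613, 0.508, 0.0006, -0.5485], [-0.328, 0.5551, 0.7644, 0.0429], [0.388, -0.6586, 0.6447, -1.0718], [0.0, 0.0, 0.0, 1.0]]}
bar_post [([296.0, 220.0, 36.0, 100.0], 0.65), ([344.0, 167.0, 25.0, 43.0], 0.23)]
pivot [([252.0, 263.0, 180.0, 192.0], 0.7)]
near_hole [([255.0, 262.0, 177.0, 186.0], 0.83)]
far_hole [([253.0, 262.0, 177.0, 186.0], 0.58)]
end_stop [([253.0, 262.0, 181.0, 188.0], 0.81)]
side_stop [([254.0, 261.0, 170.0, 188.0], 0.61)]
flange [([256.0, 266.0, 180.0, 189.0], 0.81), ([288.0, 310.0, 27.0, 28.0], 0.63)]
pin [([218.0, 293.0, 46.0, 47.0], 0.77)]
pin_nose [([219.0, 293.0, 45.0, 54.0], 0.95)]
pin_tail [([220.0, 294.0, 42.0, 52.0], 0.96)]
wrench [([305.0, 341.0, 46.0, 107.0], 0.71)]
nut [([287.0, 310.0, 23.0, 28.0], 0.9)]
can [([343.0, 166.0, 26.0, 38.0], 0.78), ([254.0, 264.0, 172.0, 184.0], 0.5)]
hammer [([248.0, 203.0, 85.0, 72.0], 0.74), ([302.0, 218.0, 36.0, 100.0], 0.61)]
tray [([255.0, 264.0, 177.0, 187.0], 0.79), ([250.0, 202.0, 90.0, 73.0], 0.16)]
side {'
[... 847 characters left out ...]

hammer [([244.0, 257.0, 66.0, 107.0], 0.64), ([335.0, 281.0, 167.0, 202.0], 0.35)]
tray [([336.0, 280.0, 168.0, 202.0], 0.66)]
1.6 [ 1.79994649e+02 -9.21514572e-04  2.06778314e+01] {'mtx': array([[285.08712777,   0.        , 327.59886264],
       [  0.        , 285.08712777, 198.81505765],
       [  0.        ,   0.        ,   1.        ]]), 'T_tool_cam': array([[-2.57644640e-04,  9.60945832e-01,  2.76736411e-01,
         6.98279225e-02],
       [ 9.99999874e-01,  3.66490143e-04, -3.41597868e-04,
         3.49286249e-04],
       [-4.29678214e-04,  2.76736288e-01, -9.60945806e-01,
        -1.26101463e-01],
       [ 0.00000000e+00,  0.00000000e+00,  0.00000000e+00,
         1.00000000e+00]])}
```

Run:
```python
import cv2
a=cv2.imread("pics/scene0.png")[150:400,140:390]
b=cv2.imread("pics/side0.png")[140:390,210:490]
cv2.imwrite("pics/s1.png",cv2.resize(a,None,fx=2.4,fy=2.4,interpolation=cv2.INTER_CUBIC))
cv2.imwrite("pics/s2.png",cv2.resize(b,None,fx=2.4,fy=2.4,interpolation=cv2.INTER_CUBIC))
```

```text
(no output)
```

View pics/s1.png

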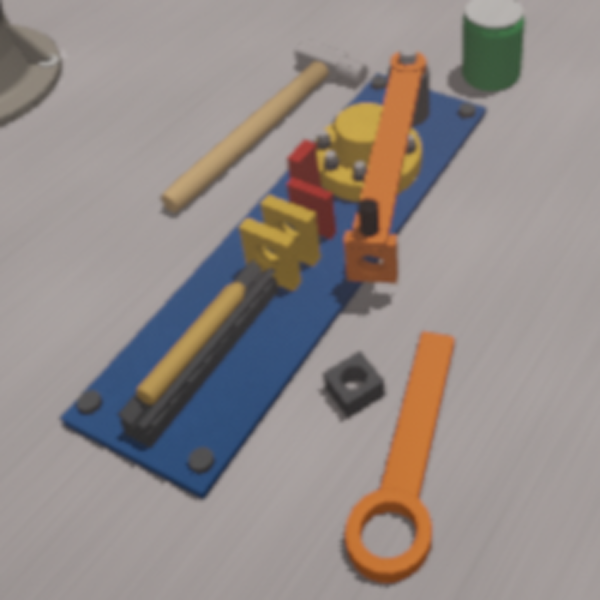

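View pics/s2.png

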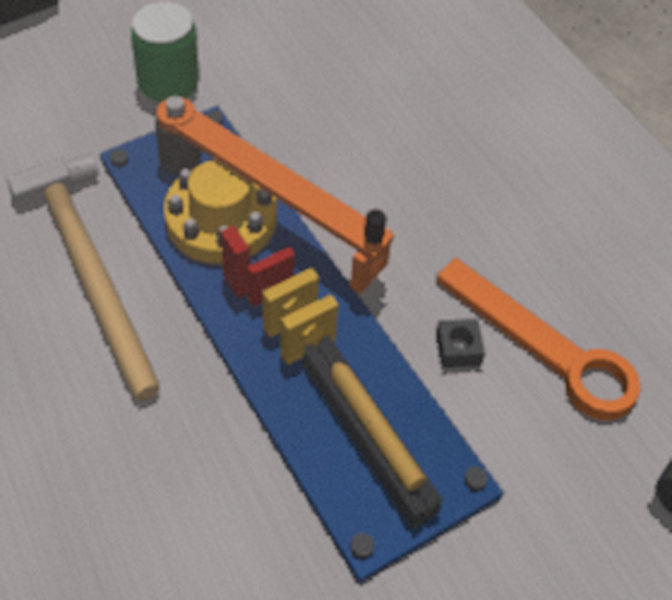

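```bash
cat > fit.py <<'E'
import numpy as np
from scipy.optimize import least_squares
from station import vision
C={n:vision.calibration(n) for n in ["scene","side"]}
def proj(n,P):
    c=C[n]; p=c["extrinsics"]@np.r_[P,1]; q=c["mtx"]@np.array([p[0],-p[1],-p[2]]); return q[:2]/q[2]
def F(x,P): c,s=np.cos(x[2]),np.sin(x[2]); return np.array([x[0]+c*P[0]-s*P[1], x[1]+s*P[0]+c*P[1], P[2]])
def post(x): return np.array([.24*np.sin(x[3]), .24-.24*np.cos(x[3]), .115])
full=lambda n,u:np.array(u)/2.4+([140,150] if n=="scene" else [210,140])
fx=lambda *P:(lambda x:np.array(P)/1000)
obs=[("scene",(65,420),fx(-70,-210,12)),("scene",(203,495),fx(70,-210,6)),("scene",(486,108),fx(70,290,12)),
("side",(360,578),fx(-70,-210,8)),("side",(502,492),fx(70,-210,12)),("side",(102,155),fx(-70,290,12)),("side",(218,107),fx(70,290,12)),
("scene",(368,205),post),("side",(376,214),post),
("scene",(148,393),lambda x:np.array([0,x[4]-.12,.046])),("side",(416,480),lambda x:np.array([0,x[4]-.12,.046])),
("scene",(239,288),lambda x:np.array([0,x[4],.046])),("side",(339,369),lambda x:np.array([0,x[4],.046]))]
if __name__=="__main__":
    res=lambda x:np.concatenate([proj(n,F(x,f(x)))-full(n,u) for n,u,f in obs])
    best=min((least_squares(res,[.1,-.6,y,.4,-.05],loss="soft_l1") for y in np.arange(-3,3,.5)),key=lambda r:r.cost)
    x=best.x; print(x.round(4),best.cost); print(res(x).reshape(-1,2).round(1).tolist())
    np.save("x.npy",x)
    for k,P in dict(post=post(x),tail=[0,x[4]-.12,.046],nose=[0,x[4],.046],closedpost=[0,0,.115],pivot=[0,.24,.083],endtail=[0,-.075,.046]).items(): print(k,F(x,P).round(4),np.hypot(*F(x,P)[:2]).round(3))
E
python3 fit.py
```

```text
[ 0.4946 -0.0415  0.0665  0.3603 -0.0588] 15.681331841193247
[[-3.7, -0.6], [-0.6, 1.9], [0.1, -0.5], [0.2, -0.2], [1.6, -1.4], [-1.2, -2.4], [0.1, -2.4], [-0.6, -0.1], [0.4, -0.7], [-1.6, 1.9], [0.5, -0.1], [0.1, -0.6], [-1.4, -3.1]]
post [ 0.578  -0.0205  0.115 ] 0.578
tail [ 0.5064 -0.2199  0.046 ] 0.552
nose [ 0.4985 -0.1002  0.046 ] 0.508
closedpost [ 0.4946 -0.0415  0.115 ] 0.496
pivot [0.4786 0.198  0.083 ] 0.518
endtail [ 0.4995 -0.1163  0.046 ] 0.513
```

```bash
cat > h.py <<'E'
from station import robot, fingers, vision, workorder, recognise
import cv2, numpy as np
from scipy.spatial.transform import Rotation as R
from fit import F
def wcap(name):
    p=robot.current_tool_pos(); e=robot.current_eef_rot(); im=vision.grab_frame("wrist")
    cv2.imwrite(f"pics/{name}.png",im[:,:,::-1])
    T=np.eye(4); T[:3,:3]=R.from_euler("xyz",e,degrees=True).as_matrix(); T[:3,3]=p
    np.save(f"{name}.npy",T@vision.calibration("wrist")["T_tool_cam"]); return im
def wproj(name,P):
    p=np.linalg.inv(np.load(f"{name}.npy"))@np.r_[P,1]; q=vision.calibration("wrist")["mtx"]@np.array([p[0],-p[1],-p[2]]); return q[:2]/q[2]
E
python3 - <<'E'
from h import *
x=np.load("x.npy"); yaw=np.degrees(x[2])
fingers.gripper_to(0.0)
robot.move_to(F(x,[.06,-.06,.27]),[180,0,yaw])
wcap("w1")
im=cv2.imread("pics/w1.png")
from fit import post
for P in [post(x),[0,x[4]-.12,.046],[0,x[4],.046],[-.07,-.21,.012],[.07,-.21,.012],[0,.24,.083],[0,-.022,.071],[-.023,.075,.083]]:
    u=wproj("w1",F(x,P)); print(u.round(1)); cv2.drawMarker(im,tuple(int(v) for v in u.round()),(255,0,255),0,8,1)
cv2.imwrite("pics/w1m.png",cv2.resize(im,(800,500),interpolation=cv2.INTER_CUBIC))
print(robot.current_time_s(),robot.current_contact_force())
E
```

```text
[248.9 164.1]
[416.8 219.6]
[324.9 219.9]
[426.9 255.9]
[436.6 162.1]
[ 71.4 231.6]
[294.6 227.2]
[213.5 249. ]
4.4167 [ 0.38971075  0.18625516 -0.37982075]
```

View pics/w1m.png

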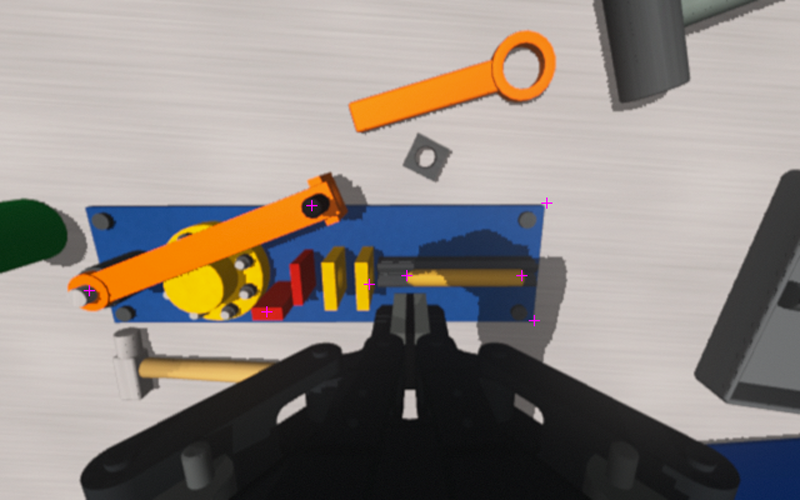

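Run:
```python
from h import *
x=np.load("x.npy"); yaw=np.degrees(x[2])
robot.line_to(F(x,[.14,.017,.20]),velocity=.2)
robot.line_to(F(x,[.14,.017,.112]),velocity=.15)
print(robot.line_to(F(x,[.06,.009,.112]),velocity=.06,f_stop=12), robot.current_contact_force())
hit=robot.line_to(F(x,[.005,0,.112]),velocity=.04,f_stop=12)
c,s=np.cos(x[2]),np.sin(x[2]); d=np.array(robot.current_tool_pos())-F(x,[0,0,0])
print(hit,robot.current_contact_force(),[c*d[0]+s*d[1],-s*d[0]+c*d[1],d[2]],robot.current_time_s())
robot.pause(.3); print(robot.current_contact_force())
```

```text
False [1.09943849 0.57561067 1.03063169]
True [ 1.24626597 -0.38102587 -0.0528993 ] [np.float64(0.017860531644619117), np.float64(0.0024086636701051082), np.float64(0.1123482209054136)] 8.4917
[ 0.28072168 -0.57611008  0.48773061]
```

Run:
```python
from h import *
x=np.load("x.npy"); yaw=np.degrees(x[2])
robot.line_to(F(x,[.04,.002,.112]),velocity=.1)
robot.line_to(F(x,[.05,-.06,.26]),velocity=.25)
wcap("w2")
im=cv2.imread("pics/w2.png")
for P in [[0,0,.115],[0,x[4]-.12,.046],[0,x[4],.046],[-.07,-.21,.012],[.07,-.21,.012],[0,.24,.083],[0,-.022,.071],[-.023,.075,.083]]:
    u=wproj("w2",F(x,P)); cv2.drawMarker(im,tuple(int(v) for v in u.round()),(255,0,255),0,8,1)
cv2.imwrite("pics/w2m.png",cv2.resize(im[120:320,40:480],(800,364),interpolation=cv2.INTER_CUBIC))
```

```text
(no output)
```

View pics/w2m.png

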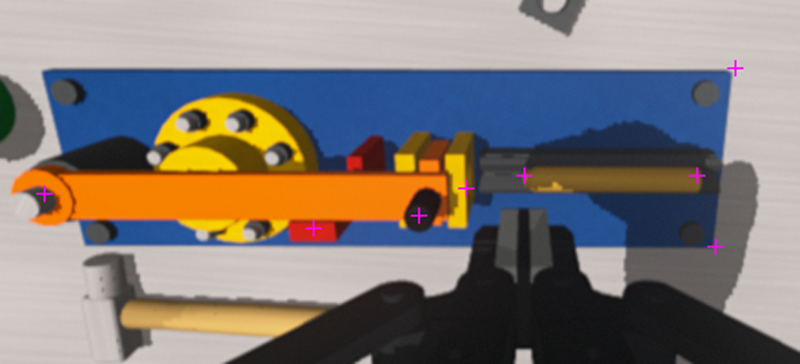

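Run:
```python
from h import *
x=np.load("x.npy")
c,s=np.cos(x[2]),np.sin(x[2])
def loc(): d=np.array(robot.current_tool_pos())-F(x,[0,0,0]); return np.round([c*d[0]+s*d[1],-s*d[0]+c*d[1],d[2]],4)
robot.line_to(F(x,[0.0,-.225,.16]),velocity=.2)
robot.line_to(F(x,[0.0,-.225,.0635]),velocity=.12,f_stop=8)
print(loc(),robot.current_contact_force())
for y,v in [(-.17,.05),(-.125,.05),(-.07,.04)]:
    h=robot.line_to(F(x,[0,y,.0635]),velocity=v,f_stop=12); print(h,loc(),robot.current_contact_force().round(1),robot.current_time_s())
    if h: break
robot.pause(.2);wcap("w3")
im=cv2.imread("pics/w3.png"); cv2.imwrite("pics/w3m.png",cv2.resize(im,(800,500)))
```

```text
[ 0.0009 -0.2252  0.0644] [ 0.8128909  -0.25548464  0.81611484]
False [ 0.     -0.17    0.0635] [ 0.5 -0.9  0.7] 13.35
False [-0.     -0.1244  0.0634] [0.1 0.8 1.2] 14.4
True [ 0.0002 -0.0855  0.064 ] [ 0.8 -0.5  1.4] 15.4083
```

View pics/w3m.png

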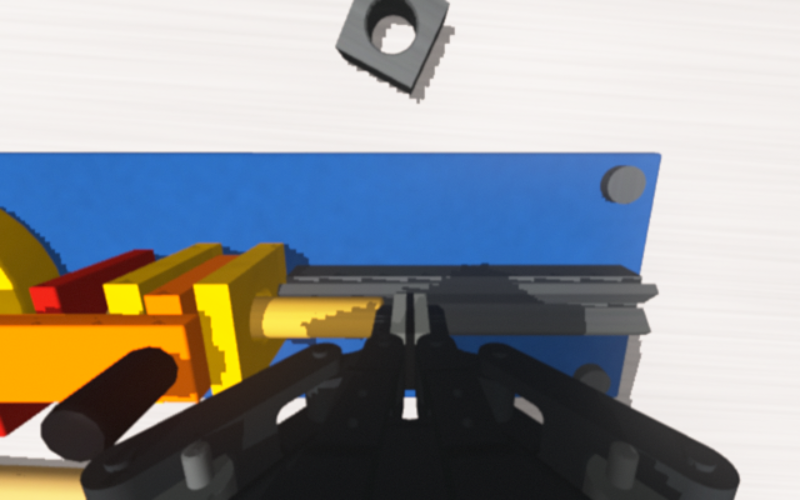

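Run:
```python
from h import *
x=np.load("x.npy")
c,s=np.cos(x[2]),np.sin(x[2])
def loc(): d=np.array(robot.current_tool_pos())-F(x,[0,0,0]); return np.round([c*d[0]+s*d[1],-s*d[0]+c*d[1],d[2]],4)
print(robot.line_to(F(x,[0,-.065,.0635]),velocity=.03,f_stop=20),loc())
robot.line_to(F(x,[0,-.12,.064]),velocity=.1)
robot.line_to(F(x,[0.0,-.16,.25]),velocity=.2)
robot.move_to(F(x,[.15,-.16,.3]),[180,0,np.degrees(x[2])])
im=wcap("w4")[:,:,::-1]
a=vision.grab_frame("scene")[:,:,::-1];b=vision.grab_frame("side")[:,:,::-1]
r=lambda i,w,h:cv2.resize(i,(w,h),interpolation=cv2.INTER_CUBIC)
cv2.imwrite("pics/f.png",np.hstack([r(a[200:325,190:290],400,500),r(b[200:325,280:380],400,500)]))
cv2.imwrite("pics/w4m.png",r(im[100:300,60:380],800,500))
print(robot.current_time_s())
```

```text
True [-0.0005 -0.0854  0.0641]
18.5917
```

View pics/f.png

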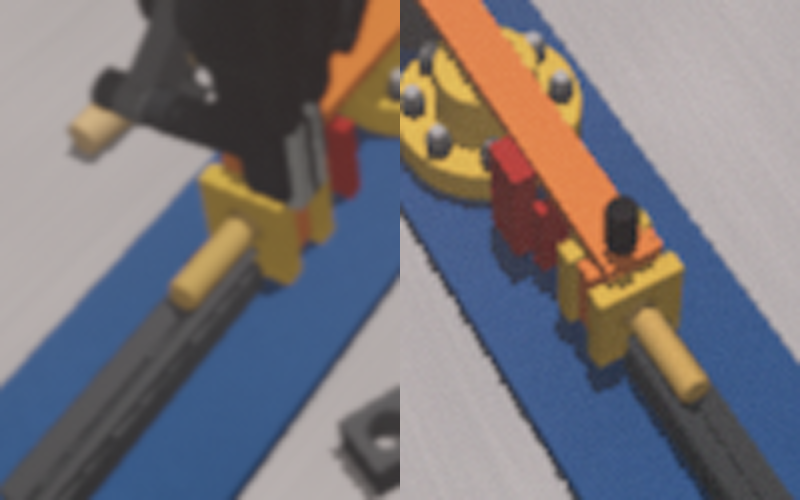

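View pics/w4m.png

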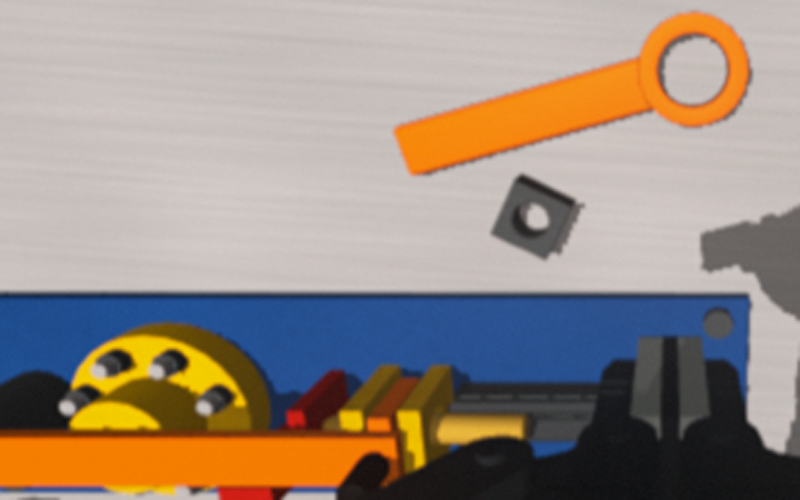

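Run:
```python
import numpy as np
from fit import proj,F
from h import wproj
x=np.load("x.npy")
for y in (-.065,-.075,-.085): print(y,proj("side",F(x,[0,y,.046])).round(1),proj("scene",F(x,[0,y,.046])).round(1), wproj("w4",F(x,[0,y,.046])).round(1))
print(proj("side",F(x,[0,-.022,.046])),proj("scene",F(x,[0,-.022,.046])))
P=F(x,[-.025,-.022,.071]);print("plate corner",proj("side",P),wproj("w4",P),wproj("w4",F(x,[.025,-.022,.071])))
```

```text
-0.065 [351.5 293.1] [237.8 271.5] [263.6 269.2]
-0.075 [354.2 296.9] [234.8 275. ] [270.3 269.2]
-0.085 [356.8 300.8] [231.7 278.6] [277.1 269.2]
[340.52624471 277.09243906] [250.23202987 257.04050055]
plate corner [330.33102542 275.82607805] [230.86389335 293.77902447] [227.43245279 262.38037577]
```

```bash
python3 -c "
from station import robot,workorder
print(robot.current_contact_force()); print(workorder.close_job())"
```

```text
[-0.22976084  0.04871203  0.66945313]
the job is handed in; nothing more can be done
None
```

I closed the bar against its side stop and pushed the pin through all three eyes until it stopped on the red end stop. A second, harder push (stop set at 20 N) did not move it. The final pictures put the pin's tail within about 2 mm of where it should be, and the wrench, nut, can and hammer were never approached. I handed the job in at about 19 s, but the hand-in returned no verdict.

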